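Tap a lens cell to the centre of its seat and close the retaining frame over it

TASK

The round lens cell was set down off-centre on the soft gasket of the hinged lens mount. Nudge it gently by its rim, from whichever sides it needs, until it stays centred in the white engraved ring when you let go, without touching the glass or lifting it; then swing the open retaining frame down over it by its bar until the frame is fully shut, never forcing the frame onto the cell, and leave everything else alone.

Things in the scene. Friction and masses are not known exactly. Their poses are not given: they have to be found in the camera images.
- lens_cell: loose black round lens cell, 96 mm diameter, 18 mm thick, 0.3 to 0.8 kg; origin: centre of its underside, z up. Too wide to grip: push its rim. It rests on a soft gasket that shears 1 to 8 mm under a sideways push before the cell slides, and springs back by as much, with the cell, when the push ends. Sliding takes 1.5 to 6 N; over 12 N cracks the lens
- lens_glass: amber domed glass, 72 mm diameter, in an 80 mm steel ring, fixed in the top of the lens cell, rising 3.3 mm above it; not to be touched. Origin as that of the lens cell
- seat_mark (a point): centre of the seat and of the white engraved ring (112 mm outer diameter) on the grey mount plate, 18 mm above the bench; the origin of a centred cell lies here. Mount axes: z up, +y towards the frame hinge. The fixed plate is 160 mm along x, spans y -85 to +120 mm, 12 mm thick; brass studs 15 mm high stand on it at x +-62, y -64 mm
- frame (a joint): angle of the square aluminium retaining frame: 0 fully shut, flat; starts near 2 rad, leaning back past upright. Stiff hinge, no catch: stays where left; 2 to 5 N at the bar moves it. 144 mm plate, 15 mm thick, its 101 mm bore drops over the cell's rim; shut, it spans 27 to 42 mm above the bench. Lands on a cell that is over 2.5 mm off-centre
- frame_hinge (a point): middle of the frame's hinge axis, 108 mm on the mount's +y side of seat_mark, 33 mm above the bench; the axis is the mount's x. Axes as the mount's. Two hinge lugs at x +-62 mm, 38 mm high
- pull_bar (a point): middle of the round steel bar, 10 mm thick, 90 mm long, along the mount's x, at the frame's free edge; 216 mm from the hinge axis and, shut, 6 mm above that axis; about 30 mm free between bar and plate. Shut, it is 39 mm above the bench, 108 mm on the mount's -y side of seat_mark
- beaker: bystander: clear empty beaker, 45 mm wide, 57 mm high, loose behind the mount; origin: centre of its underside

How it is judged:
By the outcome, as a careful person would: the job done as asked, in the order asked, and still so for the second after the job is handed in, with the robot touching nothing.
It also fails if it takes over 72 s, if anything falls off the work surface, if the arm or the gripper's body presses on something with over 40 N, if the wrist force passes 120 N, or if a joint passes its speed limit or range.

ROBOT

A 7-joint arm with a two-finger parallel gripper is mounted at the origin on the work surface; the furniture and walls round the work are solid. World frame = base frame: x ahead of the robot, y to its left, z up, the work surface at z = 0. Lengths are in m, angles in rad, forces in N, time in s.
With the tool pointing down it reaches from about 0.35 to 0.9 m from the base axis. Payload 8.1 kg.
Tool frame: the origin (TCP) lies midway between the tips of the shut fingers; the grasp point (between the pads) lies behind it (arm.tcp_to_grasp is the z of the grasp point in the tool frame, in m); z points along the fingers, y is the line along which they close (so a half turn about z gives the same grasp; the last joint's range is limited). The gripper opens to 92 mm and grips with 3 to 60 N. Pads are 19 mm wide; open, the fingers measure 130 mm over their backs; the gripper's body (75 mm by 190 mm) begins 47 mm behind the grasp point.
Start: joints at [1.13, 0.434, 0.025, 1.573, -0.012, 1.134, -0.075], TCP at [0.207, -0.59, 0.191] pointing down, gripper open.
Joint ranges: [-2.62, 2.62], [-0.44, 2.09], [-1.27, 1.32], [0.08, 2.57], [-1.32, 4.46], [0.12, 2], [-2.74, 2.74]. Speed limits (rad/s): [2.22, 2.22, 3.01, 3.01, 3.14, 3.14, 3.14].

INTERFACE

Orientations are given as a rotation vector (axis times angle).
In Python, from cell import readout, vision, arm gives the robot as it stands.
- The arm moves only by the tool carry_out, never from a script. Its argument "increments" is one flat list of numbers, 6 for each row, row after row: the shift along the world's x, y, z in mm, then the turn, a rotation vector about the world's x, y, z in rad. In form: [tx, ty, tz, wx, wy, wz, tx, ty, tz, wx, wy, wz, ...]. A call has 1 to 20 rows; each row shifts and turns the commanded pose from where the row before left it; what a row does not reach is not made up. A row lasts 1/8 s, in which the tool goes at most 62.5 mm and 10.7 degrees, less where a joint would pass 70% of its speed; a pose out of reach is approached as far as the arm can. A call with a gripper value outside its range is refused whole. "grip" is the closure, from 0 (fully open) to 1 (shut), set as the call begins (left out, the last holds). The fingers move at their own pace and stop on an object; "newtons" is the grip in N (left out, the last holds). Time passes only in rows, so rows that do not move let the fingers close. It gives the time, the measured TCP pose, the force, the opening and the grip force at its end, in the units of the state.
- readout.observe(): the state, without advancing time (a new reading comes with each control period).
- vision.get_image(name): name is "scene" or "top"; returns the picture (384x512x3 uint8, red, green, blue); there is no depth.
- vision.calibration(name): a dict with "fov_y" (degrees; the focal length in pixels is half the picture's height over the tangent of half this angle, whatever the lens; pixels are square), "cx", "cy" (the principal point, pixels), "pose" (4x4, takes a point from camera to world coordinates). Camera axes: x right, y up, looking along -z (the intrinsics and any distortion apply to the point x, -y, -z); pixel columns grow to the right and rows downward; lengths in m; the calibration is good to about 2 mm. A picture is of the moment at which its call begins. calibration takes no time and is no camera call.
- arm.sign_off(): hands the job in; it is judged then, once.
The state is a dict: "clock": time; "joints": joint angles; "dq": joint speeds; "joint_efforts": joint torques, N m; "position": TCP position; "ee_rot": TCP orientation; "force": force on the tool from outside, world axes, zero at the start; "ft_torque": the same for the moment, N m; "width": opening from 0.0 (shut) to 1.0 (fully open); "gripper_force": force on a finger pad.
Only numpy, scipy, OpenCV 4.12 (cv2) and the standard library are available. Lean on these libraries where they do the work, as an engineer would, in place of code of your own. Each camera call takes 0.05 s, during which the arm holds its last target. There are 200 camera calls.

## Working session

There is one attempt and no reset: what is moved stays moved. The work goes in short steps, Python scripts to look and compute and a tool call to move; the robot and the scene stay as the last step left them, time stands still between calls to the robot, and variables do not carry over. Pictures are saved under pics/ and viewed, at most 10 in all, crops included, and the job is handed in when it is done.

Besides the shell and the picture viewer there is one more tool, called after "Emit:" by a JSON object that holds its "fn" and its "kwargs". carry_out: Moves the arm, as the interface text tells. Its arguments: {"type":"object","properties":{"increments":{"type":"array","items":{"type":"number"}},"grip":{"type":"number"},"newtons":{"type":"number"}},"required":["increments"]}

```bash
mkdir -p pics; ls
python3 - <<'E'
from cell import readout, vision, arm
import cv2
for n in ("scene","top"):
    im=vision.get_image(n); cv2.imwrite(f"pics/{n}0.png",im[:,:,::-1])
    c=vision.calibration(n); print(n,c)
print(readout.observe(), arm.tcp_to_grasp)
E
```

```text
pics
scene {'fov_y': 57.83578434679628, 'cx': 257.04609398913215, 'cy': 187.13059605399675, 'pose': array([[ 0.4014842 ,  0.53165838, -0.74575452, -0.02661417],
       [-0.91586254,  0.23083775, -0.32849619, -0.33816893],
       [-0.00249946,  0.81489465,  0.57960371,  0.57606951],
       [ 0.        ,  0.        ,  0.        ,  1.        ]])}
top {'fov_y': 50.21119158151995, 'cx': 266.2248694954325, 'cy': 190.58624766801674, 'pose': array([[-0.00370125,  0.99538294, -0.09591193,  0.52959027],
       [-0.99998347, -0.00326202,  0.00473591, -0.03293613],
       [ 0.00440117,  0.09592788,  0.99537856,  0.9176825 ],
       [ 0.        ,  0.        ,  0.        ,  1.        ]])}
{'clock': 0.1, 'joints': array([ 1.13035518,  0.43516609,  0.02498863,  1.57394791, -0.01155493,
        1.13399037, -0.07512811]), 'dq': array([-9.35464773e-04,  2.85390385e-04,  8.70421400e-04, -2.47492804e-03,
       -7.32791227e-05, -5.85665279e-04,  4.31374229e-04]), 'joint_efforts': array([ 3.64868545e-03, -6.69123602e+01,  9.88340713e-01, -3.15147901e+01,
       -6.05049846e-02,  3.73607164e-02,  7.75411104e-05]), 'position': array([ 0.20692449, -0.58925087,  0.18993823]), 'ee_rot': array([-3.09561151e+00, -5.27797870e-01,  6.25033054e-04]), 'force': array([ 0.69192831,  0.75941495, -0.45783781]), 'ft_torque': array([-0.02826342,  0.0126281 , -0.00016666]), 'gripper_force': 0.0, 'width': 1.003053813755057} -0.0188
```

View pics/scene0.png

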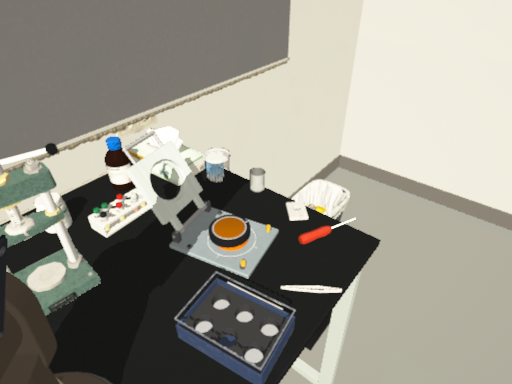

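View pics/top0.png

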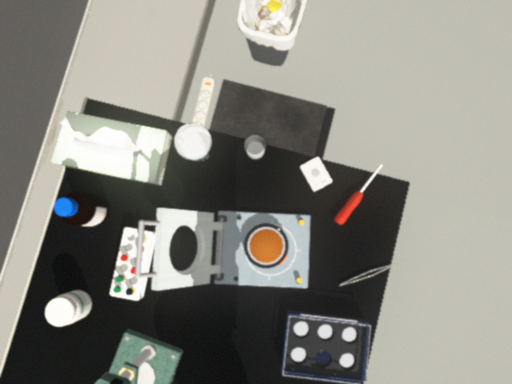

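Run:
```python
from cell import vision
import cv2,numpy as np
a=cv2.imread("pics/top0.png")[195:305,205:325]; b=cv2.imread("pics/scene0.png")[195:280,165:285]
A=cv2.resize(a,None,fx=5,fy=5,interpolation=cv2.INTER_CUBIC)
B=cv2.resize(b,None,fx=5,fy=5,interpolation=cv2.INTER_CUBIC)
cv2.imwrite("pics/c1.png",A);cv2.imwrite("pics/c2.png",B)
```

```text
(no output)
```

View pics/c1.png

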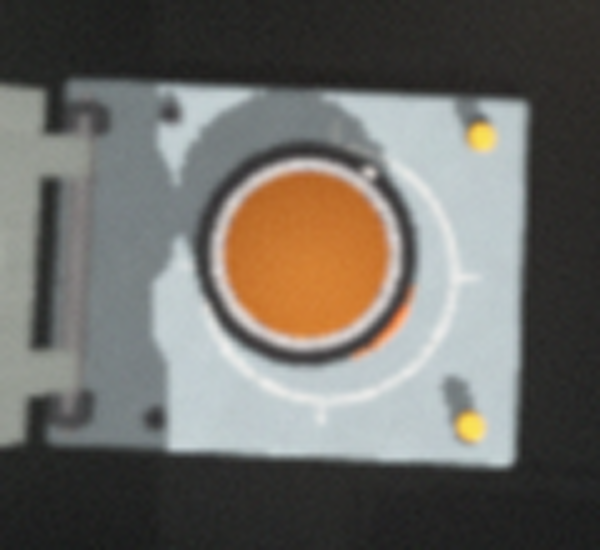

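View pics/c2.png

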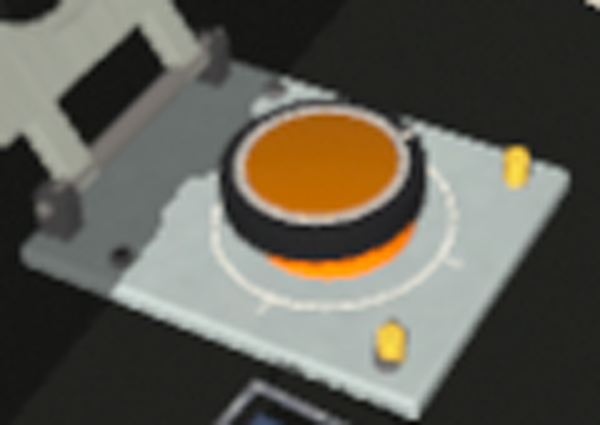

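```bash
cat > h.py <<'E'
import cv2,numpy as np
from cell import vision,readout
def cal(n):
    c=vision.calibration(n); f=192/np.tan(np.radians(c["fov_y"]/2)); return f,c["cx"],c["cy"],c["pose"]
def proj(n,P):
    f,cx,cy,T=cal(n); q=(np.atleast_2d(P)-T[:3,3])@T[:3,:3]
    return np.c_[cx+f*q[:,0]/-q[:,2], cy-f*q[:,1]/-q[:,2]]
def back(n,uv,z):
    f,cx,cy,T=cal(n); uv=np.atleast_2d(uv)
    d=np.c_[(uv[:,0]-cx)/f,-(uv[:,1]-cy)/f,-np.ones(len(uv))]@T[:3,:3].T
    return T[:3,3]+d*((z-T[2,3])/d[:,2])[:,None]
def blobs(n,im,lo,hi,win,k=1):
    m=cv2.inRange(cv2.cvtColor(im,cv2.COLOR_RGB2HSV),lo,hi)
    w=np.zeros_like(m); x0,y0,x1,y1=win; w[y0:y1,x0:x1]=m[y0:y1,x0:x1]
    N,L,S,C=cv2.connectedComponentsWithStats(w); i=1+np.argsort(-S[1:,4])[:k]
    return C[i],S[i],L
def circ(n,gray,z,r,c0,rng=.012,dark=False,arc=None):
    """best centre of a bright thin circle radius r at height z near c0"""
    th=cv2.morphologyEx(gray,cv2.MORPH_TOPHAT,np.ones((7,7))) .astype(np.float32)
    th=np.minimum(th,40); a=np.radians(np.arange(0,360,2)) if arc is None else arc
    best=[]
    for dx in np.arange(-rng,rng+1e-6,.0005):
        for dy in np.arange(-rng,rng+1e-6,.0005):
            p=proj(n,np.c_[c0[0]+dx+r*np.cos(a),c0[1]+dy+r*np.sin(a),np.full(len(a),z)]).astype(np.float32)
            best.append((cv2.remap(th,p[:,:1],p[:,1:],cv2.INTER_LINEAR).mean(),c0[0]+dx,c0[1]+dy))
    b=np.array(best); w=np.clip(b[:,0]-.93*b[:,0].max(),0,None)
    return (b[:,1:]*w[:,None]).sum(0)/w.sum(), b[:,0].max()
WIN={"top":(200,190,325,305),"scene":(165,195,285,280)}
E
cat > m.py <<'E'
from h import *
for n in ("top","scene"):
    im=vision.get_image(n); g=cv2.cvtColor(im,cv2.COLOR_RGB2GRAY)
    C,S,L=blobs(n,im,(20,150,150),(32,255,255),WIN[n],2); s=back(n,C,.030 if n=="scene" else .033); print(n,"studs",s.round(4)[:,:2].tolist(),S[:,4],"dist",np.linalg.norm(s[0]-s[1]).round(4))
    s=s[np.argsort(s[:,0])]; ex=(s[1]-s[0])[:2]; ex/=np.linalg.norm(ex); ey=np.array([-ex[1],ex[0]])
    c=s[:,:2].mean(0)+.064*ey; print("seat from studs",c.round(4),"ex",ex.round(3))
    for r in (.054,.055,.056): print("ring",r,*[np.round(v,4) for v in circ(n,g,.018,r,c)])
    C,S,L=blobs(n,im,(8,150,80),(19,255,255),WIN[n]); print("amber",back(n,C,.037).round(4)[:,:2],S)
    for r in (.037,.038,.039): print("steel",r,*[np.round(v,4) for v in circ(n,g,.036,r,back(n,C,.037)[0])])
E
python3 m.py
```

```text
top studs [[0.4247, -0.1043], [0.5477, -0.1107]] [13 12] dist 0.1232
seat from studs [ 0.4895 -0.0436] ex [ 0.999 -0.052]
ring 0.054 [ 0.4867 -0.0472] 19.7977Traceback (most recent call last):
  File "m.py", line 7, in <module>
    for r in (.054,.055,.056): print("ring",r,*[np.round(v,4) for v in circ(n,g,.018,r,c)])
                                                                       ~~~~^^^^^^^^^^^^^^
  File "h.py", line 24, in circ
    p=proj(n,np.c_[c0[0]+dx+r*np.cos(a),c0[1]+dy+r*np.sin(a),np.full(len(a),z)]).astype(np.float32)
      ~~~~^^^^^^^^^^^^^^^^^^^^^^^^^^^^^^^^^^^^^^^^^^^^^^^^^^^^^^^^^^^^^^^^^^^^^^
  File "h.py", line 6, in proj
    f,cx,cy,T=cal(n); q=(np.atleast_2d(P)-T[:3,3])@T[:3,:3]
              ~~~^^^
  File "h.py", line 4, in cal
    c=vision.calibration(n); f=192/np.tan(np.radians(c["fov_y"]/2)); return f,c["cx"],c["cy"],c["pose"]
ValueError: time passes only in moves, steps and waits
```

```bash
sed -i 's/^def cal/import functools\n@functools.cache\ndef cal/' h.py
sed -i 's/circ(n,g,.018,r,c)/circ(n,g,.018,r,c,arc=np.radians(np.arange(170,330,2)))/' m.py
python3 m.py
```

```text
top studs [[0.4247, -0.1043], [0.5477, -0.1107]] [13 12] dist 0.1232
seat from studs [ 0.4895 -0.0436] ex [ 0.999 -0.052]
ring 0.054 [ 0.4882 -0.0465] 24.9016
ring 0.055 [ 0.4886 -0.0453] 24.8988
ring 0.056 [ 0.489  -0.0441] 24.5679
amber [[ 0.4969 -0.0358]] [[251 230  31  32 796]]
steel 0.037 [ 0.4972 -0.0359] 39.6487
steel 0.038 [ 0.4974 -0.0359] 39.7966
steel 0.039 [ 0.4974 -0.0358] 36.5672
scene studs [[0.5373, -0.1163], [0.4158, -0.1106]] [29 29] dist 0.1216
seat from studs [ 0.4796 -0.0495] ex [ 0.999 -0.047]
ring 0.054 [ 0.4817 -0.05  ] 27.6734
ring 0.055 [ 0.4822 -0.0488] 27.9749
ring 0.056 [ 0.4827 -0.0477] 27.7291
amber [[ 0.4948 -0.0371]] [[214 218  30  20 468]]
steel 0.037 [ 0.4971 -0.0362] 39.3644
steel 0.038 [ 0.4971 -0.0363] 38.9019
steel 0.039 [ 0.4972 -0.0362] 35.4389
```

```bash
sed -i 's/.030 if n=="scene" else .033/.022 if n=="scene" else .027/; s/circ(n,g,.018/circ(n,g,.012/' m.py; sed -i 's/^for n/for n/; s/for r in (.037,.038,.039)/for r in (.038,)/' m.py
python3 m.py
python3 - <<'E'
from cell import readout; print(readout.observe()["clock"])
E
```

```text
top studs [[0.5476, -0.1115], [0.424, -0.1048]] [13 13] dist 0.1238
seat from studs [ 0.4892 -0.0442] ex [ 0.999 -0.054]
ring 0.054 [ 0.4877 -0.047 ] 24.5977
ring 0.055 [ 0.4882 -0.0458] 24.7747
ring 0.056 [ 0.4886 -0.0446] 24.4906
amber [[ 0.4969 -0.0357]] [[251 230  31  32 796]]
steel 0.038 [ 0.4974 -0.0358] 39.7639
scene studs [[0.5456, -0.113], [0.4223, -0.1073]] [29 29] dist 0.1234
seat from studs [ 0.4869 -0.0462] ex [ 0.999 -0.047]
ring 0.054 [ 0.4869 -0.0475] 26.9157
ring 0.055 [ 0.4874 -0.0464] 27.5187
ring 0.056 [ 0.4878 -0.0452] 27.7906
amber [[ 0.4947 -0.0372]] [[214 218  30  20 469]]
steel 0.038 [ 0.4971 -0.0363] 38.9068
0.35
```

Emit:
{"fn": "carry_out", "kwargs": {"increments": [0,0,30,0,0,0,21,43.7,10,0,0,0.0845,21,43.7,10,0,0,0.0845,21,43.7,10,0,0,0.0845,21,43.7,10,0,0,0.0845,21,43.7,10,0,0,0.0845,21,43.7,10,0,0,0.0845,21,43.7,10,0,0,0.0845,21,43.7,0,0,0,0.0845,21,43.7,0,0,0,0.0845,21,43.7,0,0,0,0.0845,21,43.7,0,0,0,0.0845,21,43.7,0,0,0,0.0845,21,43.7,0,0,0,0.0845,21,43.7,0,0,0,0.0845,0,0,0,0,0,0,0,0,0,0,0,0], "grip": 0.35, "newtons": 20}}

```text
clock: 2.48
position: [0.5009, 0.0215, 0.2905]
ee_rot: [2.277, 2.164, -0.001]
force: [-0.5, -0.5, 0.4]
width: 0.655
gripper_force: 0.0
```

Emit:
{"fn": "carry_out", "kwargs": {"increments": [0,1,-40,0,0,0,0,0,-40,0,0,0,0,0,-40,0,0,0,0,0,-40,0,0,0,0,0,-40,0,0,0,0,0,-30,0,0,0,0,0,-20,0,0,0,0,0,-14,0,0,0,0,0,0,0,0,0]}}

```text
clock: 3.6
position: [0.5005, 0.0221, 0.0262]
ee_rot: [-2.278, -2.163, 0.002]
force: [0.0, 0.2, -0.7]
width: 0.65
gripper_force: 0.0
```

Run:
```python
from h import *
im=vision.get_image("scene"); cv2.imwrite("pics/s1.png",cv2.resize(im[90:300,100:340],None,fx=3,fy=2.7)[:,:,::-1]); print(readout.observe()["force"],readout.observe()["position"])
```

```text
[ 0.17456242 -0.45442374  0.05375213] [0.5010975  0.02246052 0.02687241]
```

View pics/s1.png

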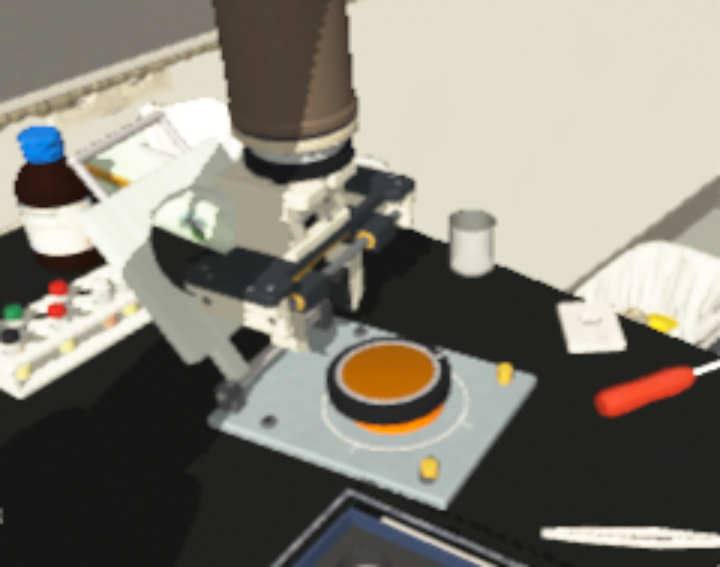

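Emit:
{"fn": "carry_out", "kwargs": {"increments": [-0.1,-2,0,0,0,0,-0.1,-2,0,0,0,0,-0.1,-2,0,0,0,0,-0.1,-2,0,0,0,0,0,-1,0,0,0,0,0,0,0,0,0,0]}}

```text
clock: 4.4
position: [0.5007, 0.014, 0.0266]
ee_rot: [2.277, 2.165, -0.0]
force: [0.1, 0.4, 0.5]
width: 0.649
gripper_force: 0.0
```

Emit:
{"fn": "carry_out", "kwargs": {"increments": [-0.1,-1.5,0,0,0,0,-0.1,-1.5,0,0,0,0,0,0,0,0,0,0]}}

```text
clock: 4.78
position: [0.5005, 0.0109, 0.0266]
ee_rot: [2.277, 2.165, -0.0]
force: [0.9, 0.6, -0.0]
width: 0.649
gripper_force: 0.0
```

Emit:
{"fn": "carry_out", "kwargs": {"increments": [-0.1,-1.5,0,0,0,0,-0.1,-1.5,0,0,0,0,0,0,0,0,0,0]}}

```text
clock: 5.15
position: [0.5003, 0.0079, 0.0266]
ee_rot: [2.277, 2.165, -0.0]
force: [-0.1, -0.3, -1.0]
width: 0.65
gripper_force: 0.0
```

```bash
cat > q.py <<'E'
from h import *
import sys
seat={"top":np.array([.4885,-.0451]),"scene":np.array([.4873,-.0461])}
ex=np.array([.9988,-.05]);ey=np.array([.05,.9988])
def q(cams):
    for n in cams:
        im=vision.get_image(n); g=cv2.cvtColor(im,cv2.COLOR_RGB2GRAY)
        C,S,L=blobs(n,im,(8,150,80),(19,255,255),WIN[n]); c0=back(n,C,.037)[0]
        c,v=circ(n,g,.036,.038,c0,.006); d=(c-seat[n])*1000
        print(n,c.round(4),"score",v.round(1),"offset mount mm",np.round([d@ex,d@ey],1))
    o=readout.observe(); print(o["position"].round(4),o["force"].round(1),o["clock"])
q(sys.argv[1:])
E
python3 q.py scene
```

```text
scene [ 0.4971 -0.0363] score 38.9 offset mount mm [ 9.3 10.3]
[0.5003 0.008  0.0266] [-0.4 -0.1 -0.3] 5.2
```

Not yet in contact; continue.

Emit:
{"fn": "carry_out", "kwargs": {"increments": [-0.1,-1.5,0,0,0,0,-0.1,-1.5,0,0,0,0,0,0,0,0,0,0]}}

```text
clock: 5.58
position: [0.5001, 0.0049, 0.0266]
ee_rot: [2.277, 2.165, -0.0]
force: [0.8, -0.9, -0.2]
width: 0.652
gripper_force: 0.0
```

Emit:
{"fn": "carry_out", "kwargs": {"increments": [-0.1,-1.5,0,0,0,0,-0.1,-1.5,0,0,0,0,0,0,0,0,0,0]}}

```text
clock: 5.95
position: [0.4999, 0.0019, 0.0266]
ee_rot: [2.277, 2.165, -0.0]
force: [-0.3, -0.6, 0.6]
width: 0.646
gripper_force: 0.0
```

Emit:
{"fn": "carry_out", "kwargs": {"increments": [-0.1,-1.5,0,0,0,0,-0.1,-1.5,0,0,0,0,0,0,0,0,0,0]}}

```text
clock: 6.32
position: [0.4997, -0.0011, 0.0266]
ee_rot: [2.277, 2.165, -0.0]
force: [-0.2, -0.3, -0.2]
width: 0.654
gripper_force: 0.0
```

```bash
python3 q.py scene
```

```text
scene [ 0.4971 -0.0364] score 38.1 offset mount mm [ 9.3 10.2]
[ 0.4997 -0.001   0.0266] [ 0.3 -0.  -0.2] 6.375
```

Run:
```python
from h import *
im=vision.get_image("scene"); a=cv2.resize(im[180:285,170:290],None,fx=5,fy=5,interpolation=cv2.INTER_CUBIC)[:,:,::-1]
cv2.imwrite("pics/s2.png",a)
print(proj("scene",[[.4997,-.001,.0266],[.4971,-.0364,.036]]))
```

```text
[[216.3922608  225.24205229]
 [229.00452644 226.9649158 ]]
```

View pics/s2.png

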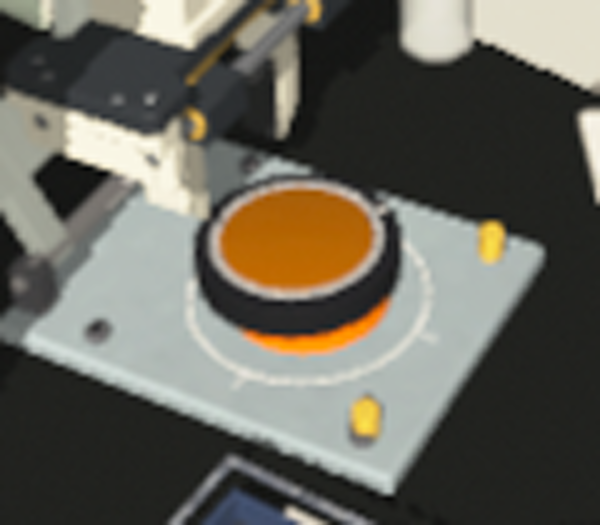

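Run:
```python
from h import *
for z in (.0266,.04,.05): print(z,((proj("scene",[[.46,.001,z],[.54,-.003,z]])-[170,180])*5).round())
# triangulate by plane: mount y of finger ~0
for u,v in ((203,217),(285,137)):
    for z in (.0266,.036,.045,.055): print((u,v),z,back("scene",[[170+u/5,180+v/5]],z).round(4)[0])
```

```text
0.0266 [[186. 278.]
 [276. 177.]]
0.04 [[183. 257.]
 [274. 156.]]
0.05 [[181. 240.]
 [273. 140.]]
(203, 217) 0.0266 [0.5    0.0149 0.0266]
(203, 217) 0.036 [0.4909 0.0088 0.036 ]
(203, 217) 0.045 [0.4823 0.003  0.045 ]
(203, 217) 0.055 [ 0.4727 -0.0034  0.055 ]
(285, 137) 0.0266 [0.5694 0.0073 0.0266]
(285, 137) 0.036 [0.5592 0.0014 0.036 ]
(285, 137) 0.045 [ 0.5495 -0.0042  0.045 ]
(285, 137) 0.055 [ 0.5386 -0.0105  0.055 ]
```

Emit:
{"fn": "carry_out", "kwargs": {"increments": [0,6,0,0,0,0,0,6,0,0,0,0,0.5,8,0,0,0,0,0,4,0,0,0,0,0,0,0,0,0,0]}}

```text
clock: 7.05
position: [0.5002, 0.0236, 0.0267]
ee_rot: [2.275, 2.166, 0.0]
force: [0.3, -0.6, 0.1]
width: 0.647
gripper_force: 0.0
```

Emit:
{"fn": "carry_out", "kwargs": {"increments": [0,0,0,0,0,0,0,0,0,0,0,0,0,0,0,0,0,0,0,0,0,0,0,0], "grip": 1, "newtons": 10}}

```text
clock: 7.55
position: [0.5002, 0.023, 0.0266]
ee_rot: [2.277, 2.165, 0.0]
force: [-0.6, -0.1, -0.1]
width: 0.262
gripper_force: 0.0
```

Run:
```python
from h import *
o=readout.observe();print(o["width"],o["force"],o["position"])
im=vision.get_image("scene"); a=cv2.resize(im[180:285,170:290],None,fx=5,fy=5,interpolation=cv2.INTER_CUBIC)[:,:,::-1]
cv2.imwrite("pics/s3.png",a)
print((proj("scene",o["position"])-[170,180])*5)
```

```text
0.2623441561220308 [-0.63096207 -0.0651845  -0.12118022] [0.50021036 0.02300829 0.0266497 ]
[[188.36979068 212.06226198]]
```

View pics/s3.png

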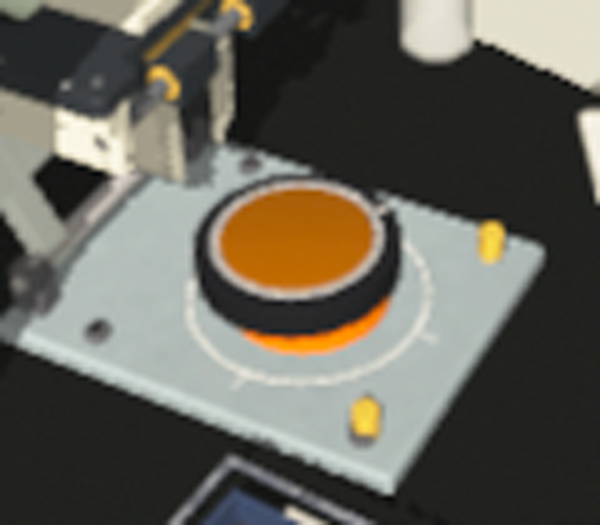

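Emit:
{"fn": "carry_out", "kwargs": {"increments": [0,0,0,0,0,0,0,0,0,0,0,0,0,0,0,0,0,0,0,0,0,0,0,0]}}

```text
clock: 8.1
position: [0.5002, 0.0231, 0.0267]
ee_rot: [2.276, 2.165, 0.0]
force: [-1.0, 0.1, 0.5]
width: 0.006
gripper_force: 0.0
```

Run:
```python
from h import *
o=readout.observe();print(o["width"],o["force"],o["position"])
ims=[]
for n,(x0,y0) in (("scene",(180,180)),("top",(220,215))):
    im=vision.get_image(n); a=cv2.resize(im[y0:y0+55,x0:x0+50],None,fx=8,fy=8,interpolation=cv2.INTER_CUBIC)[:,:,::-1].copy()
    for z in (0,.02): 
        p=((proj(n,o["position"]+[0,0,z])[0]-[x0,y0]+.5)*8).astype(int); cv2.drawMarker(a,p.tolist(),(0,0,255) if z==0 else (255,0,0),0,12,1)
    ims.append(a)
cv2.imwrite("pics/s4.png",np.hstack(ims))
```

```text
0.005576101809486046 [-1.03924627  0.13869417  0.47138154] [0.50023055 0.02308877 0.02668435]
```

View pics/s4.png

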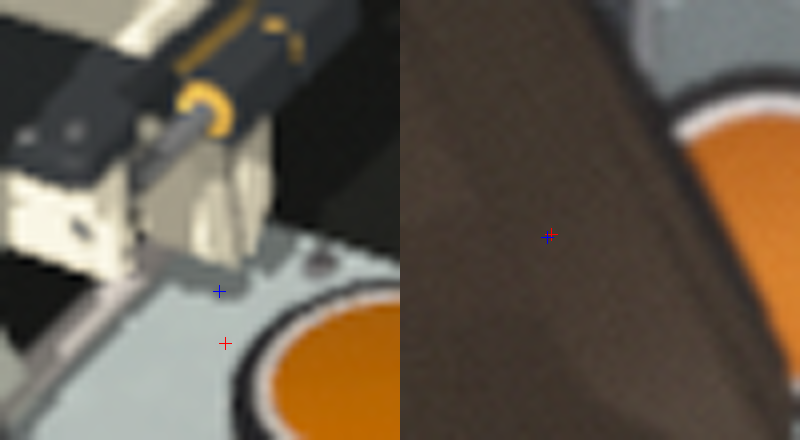

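Emit:
{"fn": "carry_out", "kwargs": {"increments": [0,0,-2,0,0,0,0,0,-2,0,0,0,0,0,-2,0,0,0,0,0,-2,0,0,0,0,0,-2,0,0,0,0,0,0,0,0,0]}}

```text
clock: 8.95
position: [0.5001, 0.0231, 0.0165]
ee_rot: [-2.276, -2.165, 0.0]
force: [0.4, -0.1, 1.0]
width: 0.004
gripper_force: 0.0
```

Emit:
{"fn": "carry_out", "kwargs": {"increments": [0,0,-2,0,0,0,0,0,-1,0,0,0,0,0,-1,0,0,0,0,0,0,0,0,0]}}

```text
clock: 9.45
position: [0.5001, 0.0231, 0.0126]
ee_rot: [-2.276, -2.165, 0.0]
force: [0.5, 0.6, 0.4]
width: 0.006
gripper_force: 0.0
```

Run:
```python
from h import *
o=readout.observe();print(o["width"],o["force"],o["position"])
n,x0,y0="scene",180,180
im=vision.get_image(n); a=cv2.resize(im[y0:y0+55,x0:x0+60],None,fx=10,fy=10,interpolation=cv2.INTER_CUBIC)[:,:,::-1].copy()
for z in (0,.02): 
        p=((proj(n,o["position"]+[0,0,z])[0]-[x0,y0]+.5)*10).astype(int); cv2.drawMarker(a,p.tolist(),(0,0,255) if z==0 else (255,0,0),0,12,1)
cv2.imwrite("pics/s5.png",a)
```

```text
0.005620878113245367 [0.54456891 0.60234734 0.39125925] [0.50012962 0.02309119 0.01257458]
```

View pics/s5.png

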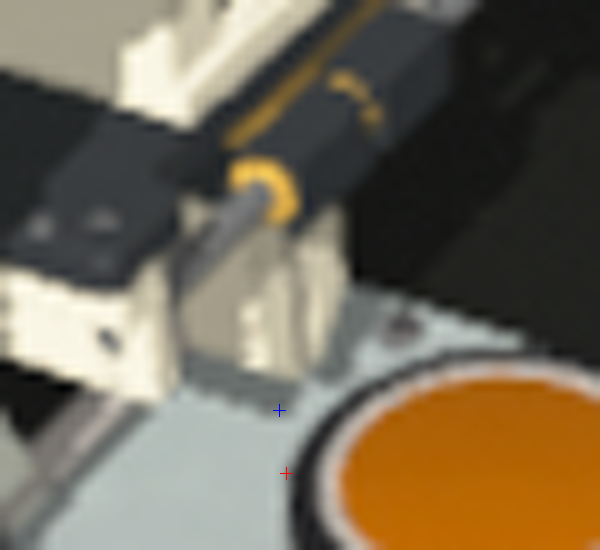

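Run:
```python
from h import *
p=np.array([.5001,.0231,.0126])
def s(d): return ((proj("scene",p+np.array(d)/1000)-[180,180]+.5)*10).round()[0]
for x in (-95,-60,-45,45,60,95):
    print(x,[ (y,s((x,y,66))) for y in (-37,0)])
print("tips",[((x,y,z),s((x,y,z))) for z in (0,24) for x,y in ((-19,-9.5),(19,-9.5),(-19,9.5))])
o=readout.observe(); print(o["joint_efforts"].round(2), o["joints"].round(3))
```

```text
-95 [(-37, array([182., 566.])), (0, array([ 30., 517.]))]
-60 [(-37, array([269., 462.])), (0, array([121., 416.]))]
-45 [(-37, array([304., 419.])), (0, array([158., 375.]))]
45 [(-37, array([495., 189.])), (0, array([358., 152.]))]
60 [(-37, array([524., 154.])), (0, array([388., 118.]))]
95 [(-37, array([589.,  76.])), (0, array([456.,  42.]))]
tips [((-19, -9.5, 0), array([280., 534.])), ((19, -9.5, 0), array([359., 436.])), ((-19, 9.5, 0), array([211., 512.])), ((-19, -9.5, 24), array([272., 457.])), ((19, -9.5, 24), array([352., 360.])), ((-19, 9.5, 24), array([201., 436.]))]
[-1.000e-02 -5.848e+01 -6.550e+00 -2.024e+01 -4.000e-02 -2.000e-02
 -1.000e-02] [ 0.211  0.52  -0.485  2.03   0.378  0.678 -0.567]
```

Emit:
{"fn": "carry_out", "kwargs": {"increments": [0,0,-1.5,0,0,0,0,0,-1.5,0,0,0,0,0,0,0,0,0]}}

```text
clock: 9.88
position: [0.5001, 0.0231, 0.0095]
ee_rot: [-2.276, -2.165, 0.0]
force: [-0.4, 0.3, -0.3]
width: 0.003
gripper_force: 0.0
```

Emit:
{"fn": "carry_out", "kwargs": {"increments": [0,0,-1.5,0,0,0,0,0,-1.5,0,0,0,0,0,0,0,0,0]}}

```text
clock: 10.25
position: [0.5001, 0.0231, 0.0065]
ee_rot: [-2.276, -2.165, 0.0]
force: [-1.3, -0.1, 0.6]
width: 0.005
gripper_force: 0.0
```

```bash
cat > t.py <<'E'
from h import *
import sys
i=sys.argv[1]; o=readout.observe(); im=vision.get_image("scene"); np.savez(f"t{i}.npz",im=im,p=o["position"])
m=cv2.inRange(cv2.cvtColor(im,cv2.COLOR_RGB2HSV),(14,110,120),(32,255,255))
N,L,S,C=cv2.connectedComponentsWithStats(m)
print(o["position"].round(4),o["force"].round(1)); print([(C[k].round(1).tolist(),int(S[k,4])) for k in range(1,N) if S[k,4]>=6 and 100<C[k][0]<330])
E
python3 t.py 0
```

```text
[0.5001 0.0231 0.0065] [-1.3 -0.1  0.6]
[([135.2, 154.8], 41), ([206.6, 200.4], 25), ([320.0, 209.2], 53), ([228.7, 227.3], 472), ([267.9, 227.5], 36), ([233.9, 247.1], 62), ([242.6, 263.0], 39)]
```

Emit:
{"fn": "carry_out", "kwargs": {"increments": [0,0,25,0,0,0,0,0,40,0,0,0,0,0,40,0,0,0,0,0,15,0,0,0,0,0,0,0,0,0]}}

```text
clock: 10.92
position: [0.5007, 0.023, 0.1271]
ee_rot: [2.276, 2.164, 0.002]
force: [-0.3, 0.1, 0.0]
width: 0.003
gripper_force: 0.0
```

```bash
python3 t.py 1
```

```text
[0.5007 0.023  0.1271] [-0.3  0.1  0. ]
[([201.1, 142.7], 15), ([201.3, 150.4], 28), ([135.2, 154.8], 42), ([320.0, 209.2], 53), ([228.7, 227.3], 473), ([267.9, 227.5], 36), ([233.6, 247.2], 61), ([242.6, 263.0], 39)]
```

Emit:
{"fn": "carry_out", "kwargs": {"increments": [0,-40,0,0,0,0,0,-40,0,0,0,0,0,-40,0,0,0,0,0,0,0,0,0,0]}}

```text
clock: 11.48
position: [0.4987, -0.1007, 0.1246]
ee_rot: [-2.281, -2.158, 0.005]
force: [0.6, -0.1, 0.8]
width: 0.008
gripper_force: 0.0
```

```bash
python3 t.py 2
python3 - <<'E'
import numpy as np,cv2
cv2.imwrite("pics/t2.png",cv2.resize(np.load("t2.npz")["im"][60:280,130:350],None,fx=2.7,fy=2.7,interpolation=cv2.INTER_CUBIC)[:,:,::-1])
E
```

```text
[ 0.4987 -0.1007  0.1246] [ 0.6 -0.1  0.8]
[([135.2, 154.8], 42), ([259.5, 165.8], 33), ([320.0, 209.2], 53), ([228.7, 227.3], 473), ([267.9, 227.5], 36), ([233.7, 247.2], 61), ([242.6, 263.0], 39)]
```

View pics/t2.png

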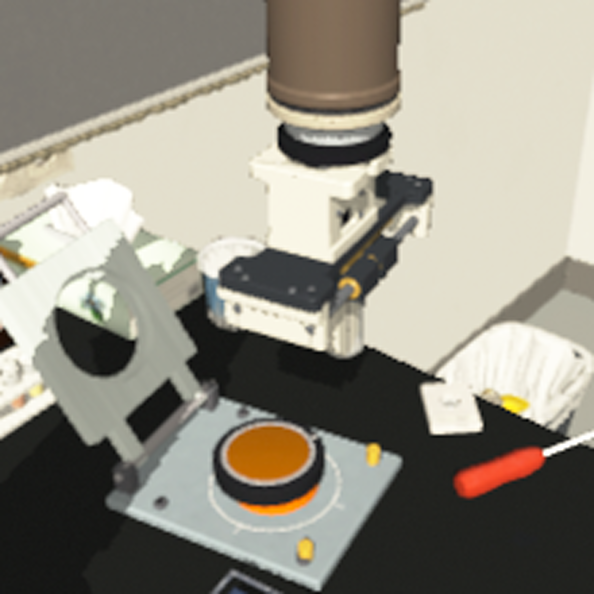

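Run:
```python
from h import *
from scipy.optimize import least_squares
P=np.array([[.5001,.0231,.0065],[.5007,.0230,.1271],[.4987,-.1007,.1246]]); U=np.array([[206.6,200.4],[201.2,147.7],[259.5,165.8]])
for sel in ([0,1,2],[0,2],[1,2],[0,1]):
    r=least_squares(lambda d:(np.vstack([proj("scene",P[i]+d)[0]-U[i] for i in sel])).ravel(),[0,0,.05]); print(sel,(r.x*1000).round(1),r.fun.round(1))
t=[np.load(f"t{i}.npz")["im"] for i in range(3)]
# template flow of a gripper patch 2->1
im2=cv2.cvtColor(t[2],cv2.COLOR_RGB2GRAY); im1=cv2.cvtColor(t[1],cv2.COLOR_RGB2GRAY); im0=cv2.cvtColor(t[0],cv2.COLOR_RGB2GRAY)
for (u,v) in ((247,166),(250,184),(262,183),(263,190),(220,165),(255,160)):
    T=im2[v-8:v+9,u-8:u+9]; r=[]
    for g in (im1,im0):
        R=cv2.matchTemplate(g[90:260,150:300],T,cv2.TM_CCOEFF_NORMED); _,s,_,l=cv2.minMaxLoc(R); r+= [(l[0]+158,l[1]+98),round(s,2)]
    q=least_squares(lambda d:np.r_[proj("scene",P[2]+d)[0]-[u,v],proj("scene",P[1]+d)[0]-r[0]],[0,0,.05])
    print((u,v),r,(q.x*1000).round(0),q.fun.round(1))
```

```text
[0, 1, 2] [-39.2 -29.6 124.7] [-0.4 -0.5 -0.4  1.7  0.7 -1.1]
[0, 2] [-30.9 -24.8 116.1] [-0.1 -0.1  0.   0.1]
[1, 2] [-36.7 -27.9 123.4] [-0.4  1.5  0.4 -1.4]
[0, 1] [-58.2 -43.5 141. ] [ 0.1 -0.  -0.1  0. ]
(247, 166) [(185, 150), 0.68, (192, 203), 0.74] [-78. -22. 142.] [-0.   0.1  0.  -0.1]
(250, 184) [(180, 133), 0.87, (227, 154), 0.86] [-172.  -78.  205.] [  3.8 -14.6  -4.2  15.9]
(262, 183) [(262, 183), 0.91, (262, 183), 0.91] [ 29791964.  12509044. -22407117.] [ 0.  0. -0. -0.]
(263, 190) [(263, 190), 0.99, (263, 190), 0.99] [ 19610542.   8148250. -15368124.] [ 0.  0. -0. -0.]
(220, 165) [(163, 150), 0.96, (257, 218), 0.94] [-69.  36. 124.] [-0.   0.1  0.  -0.2]
(255, 160) [(196, 145), 0.93, (201, 197), 0.87] [-38. -19. 131.] [ 0. -0. -0.  0.]
```

Run:
```python
from h import *
p=np.array([.4987,-.1007,.1246])
for h in (0,.02,.04,.06,.08,.1,.12):
    print(h,"tip",proj("scene",p+[0,0,h])[0].round(0),"corners",proj("scene",p+[-.095,-.037,h])[0].round(0),proj("scene",p+[-.095,.037,h])[0].round(0), "far end",proj("scene",p+[.095,-.037,h])[0].round(0))
im=np.load("t2.npz")["im"]; print(im[180:206:2,250:272:2].mean(2).astype(int))
```

```text
0 tip [254. 203.] corners [252. 237.] [217. 226.] far end [286. 184.]
0.02 tip [254. 196.] corners [252. 229.] [216. 218.] far end [287. 176.]
0.04 tip [254. 188.] corners [252. 221.] [216. 210.] far end [287. 169.]
0.06 tip [254. 180.] corners [251. 212.] [215. 202.] far end [288. 161.]
0.08 tip [254. 171.] corners [251. 203.] [214. 193.] far end [288. 153.]
0.1 tip [254. 163.] corners [251. 194.] [213. 184.] far end [289. 145.]
0.12 tip [254. 154.] corners [251. 184.] [212. 174.] far end [289. 136.]
[[209 148 167 188 173 198 185 181 218 218 218]
 [207 149 214 188 161 199 185 180 218 218 218]
 [210 148 225 188 173 199 190 181 218 218 218]
 [211 162 236 188 173 202 207 190 218 218 219]
 [207 150 232 188 173 210 207 122 126 180 218]
 [ 43 116 185 176 181 203 135  31  27  32  31]
 [ 21  23  66 100 104  54  22  24  32  32  32]
 [ 21  22  22  22  22  22  22  29  32  32  33]
 [ 22  22  23  23  22  21  24  33  32  32  32]
 [ 23  21  21  21  22  21  27  32  31  33  32]
 [ 22  22  21  22  24  23  33  33  32  32  33]
 [ 25  23  22  25  32  32  32  31  32  34  31]
 [ 32  31  31  28  32  32  32  33  32  32  32]]
```

Emit:
{"fn": "carry_out", "kwargs": {"increments": [0.4,31,0,0,0,0,0.4,31,0,0,0,0,0.4,31,0,0,0,0,0.3,31,0,0,0,0,0,0,-35,0,0,0,0,0,-35,0,0,0,0,0,-30,0,0,0,0,0,-20,0,0,0,0,0,-12,0,0,0,0,0,-8,0,0,0,0,0,-2.6,0,0,0,0,0,0,0,0,0], "grip": 0.35}}

```text
clock: 13.02
position: [0.502, 0.0272, -0.0156]
ee_rot: [2.276, 2.165, 0.001]
force: [-0.5, -0.2, -0.4]
width: 0.649
gripper_force: 0.0
```

```bash
python3 q.py scene
```

```text
scene [ 0.4971 -0.0363] score 38.8 offset mount mm [ 9.3 10.3]
[ 0.5021  0.0272 -0.0155] [-0.6  0.   0.1] 13.075
```

Emit:
{"fn": "carry_out", "kwargs": {"increments": [-1.2,-3,-2,0,0,0,-1,-3,0,0,0,0,-0.2,-3,0,0,0,0,-0.1,-3,0,0,0,0,0,0,0,0,0,0]}}

```text
clock: 13.7
position: [0.4992, 0.0147, -0.0179]
ee_rot: [2.277, 2.164, -0.0]
force: [-0.2, 0.2, -0.3]
width: 0.651
gripper_force: 0.0
```

Emit:
{"fn": "carry_out", "kwargs": {"increments": [-0.1,-1.5,0,0,0,0,-0.1,-1.5,0,0,0,0,0,0,0,0,0,0]}}

```text
clock: 14.08
position: [0.499, 0.012, -0.018]
ee_rot: [2.276, 2.165, -0.0]
force: [-0.5, 0.1, -0.5]
width: 0.652
gripper_force: 0.0
```

Emit:
{"fn": "carry_out", "kwargs": {"increments": [-0.1,-1.5,0,0,0,0,-0.1,-1.5,0,0,0,0,0,0,0,0,0,0]}}

```text
clock: 14.45
position: [0.4988, 0.0091, -0.018]
ee_rot: [-2.276, -2.165, -0.0]
force: [0.0, 0.8, -0.2]
width: 0.648
gripper_force: 0.2
```

```bash
python3 q.py scene
```

```text
scene [ 0.497 -0.037] score 35.4 offset mount mm [9.3 9.6]
[ 0.4989  0.0091 -0.0179] [-0.2  0.7  0.1] 14.5
```

Emit:
{"fn": "carry_out", "kwargs": {"increments": [-0.1,-1.5,0,0,0,0,-0.1,-1.5,0,0,0,0,0,0,0,0,0,0]}}

```text
clock: 14.88
position: [0.4987, 0.0063, -0.0179]
ee_rot: [-2.276, -2.165, -0.001]
force: [0.7, 2.0, 0.1]
width: 0.651
gripper_force: 1.0
```

Emit:
{"fn": "carry_out", "kwargs": {"increments": [-0.1,-1.5,0,0,0,0,-0.1,-1.5,0,0,0,0,0,0,0,0,0,0]}}

```text
clock: 15.25
position: [0.4986, 0.0034, -0.0179]
ee_rot: [-2.276, -2.165, -0.001]
force: [0.5, 4.8, -0.1]
width: 0.652
gripper_force: 1.8
```

Emit:
{"fn": "carry_out", "kwargs": {"increments": [-0.1,-1.5,0,0,0,0,-0.1,-1.5,0,0,0,0,0,0,0,0,0,0]}}

```text
clock: 15.62
position: [0.4983, 0.0002, -0.0179]
ee_rot: [2.276, 2.165, 0.0]
force: [0.3, 5.7, 0.8]
width: 0.65
gripper_force: 2.0
```

```bash
python3 q.py scene
```

```text
scene [ 0.4962 -0.0455] score 35.9 offset mount mm [8.9 1. ]
[ 4.983e-01  2.000e-04 -1.790e-02] [1.1 4.3 1.4] 15.675
```

Emit:
{"fn": "carry_out", "kwargs": {"increments": [-0.1,-1.5,0,0,0,0,-0.1,-1.5,0,0,0,0,-0.1,-1.5,0,0,0,0,0,0,0,0,0,0]}}

```text
clock: 16.18
position: [0.4981, -0.0044, -0.0179]
ee_rot: [2.276, 2.165, 0.0]
force: [0.8, 6.1, 1.5]
width: 0.649
gripper_force: 2.1
```

Emit:
{"fn": "carry_out", "kwargs": {"increments": [-0.1,-1.5,0,0,0,0,0,-0.5,0,0,0,0,0,0,0,0,0,0]}}

```text
clock: 16.55
position: [0.4979, -0.0062, -0.0179]
ee_rot: [-2.276, -2.165, -0.0]
force: [1.0, 5.7, 1.3]
width: 0.649
gripper_force: 2.2
```

```bash
python3 q.py scene
```

```text
scene [ 0.4958 -0.0516] score 36.2 offset mount mm [ 8.7 -5.1]
[ 0.4979 -0.0062 -0.0179] [0.5 5.3 1.9] 16.6
```

Emit:
{"fn": "carry_out", "kwargs": {"increments": [0.1,1.5,0,0,0,0,0.1,1.5,0,0,0,0,0.1,2,0,0,0,0,0.1,2,0,0,0,0,0.1,3,0,0,0,0,0,4,0,0,0,0,0,0,0,0,0,0]}}

```text
clock: 17.48
position: [0.4982, 0.0079, -0.018]
ee_rot: [-2.276, -2.166, 0.0]
force: [0.1, -0.2, -0.8]
width: 0.65
gripper_force: 0.0
```

```bash
python3 q.py scene
```

```text
scene [ 0.4965 -0.0448] score 39.0 offset mount mm [9.1 1.7]
[ 0.4982  0.0077 -0.018 ] [-0.9  0.2 -0.3] 17.525
```

Emit:
{"fn": "carry_out", "kwargs": {"increments": [-0.1,-3,0,0,0,0,0,-3,0,0,0,0,0,-2,0,0,0,0,-0.1,-2,0,0,0,0,0,-2,0,0,0,0,0,-1.5,0,0,0,0,0,-1.5,0,0,0,0,0,-0.8,0,0,0,0,0,0,0,0,0,0]}}

```text
clock: 18.65
position: [0.4982, -0.0081, -0.0179]
ee_rot: [2.276, 2.165, 0.0]
force: [-0.1, 5.4, 0.3]
width: 0.648
gripper_force: 1.9
```

Emit:
{"fn": "carry_out", "kwargs": {"increments": [0.1,1.5,0,0,0,0,0.1,2,0,0,0,0,0.1,2,0,0,0,0,0,3,0,0,0,0,0,4,0,0,0,0,0,5,0,0,0,0,0,0,20,0,0,0,0,0,50,0,0,0,0,0,50,0,0,0,0,0,0,0,0,0]}}

```text
clock: 19.9
position: [0.501, 0.01, 0.1056]
ee_rot: [2.273, 2.162, 0.008]
force: [-0.0, -0.1, -0.8]
width: 0.65
gripper_force: 0.0
```

```bash
python3 q.py scene
python3 - <<'E'
from h import *
n="scene";im=vision.get_image(n);g=cv2.cvtColor(im,cv2.COLOR_RGB2GRAY)
for r in (.0545,.055,.0555): print(circ(n,g,.012,r,np.array([.4875,-.0455]),.006,arc=np.radians(np.arange(170,345,2))))
E
```

```text
scene [ 0.4963 -0.0473] score 39.2 offset mount mm [ 9.1 -0.8]
[0.4996 0.0095 0.1036] [ 0.2  0.5 -0.6] 19.95
(array([ 0.48718354, -0.04704426]), np.float64(25.18659019470215))
(array([ 0.48744683, -0.04649757]), np.float64(25.364967346191406))
(array([ 0.48772053, -0.04593979]), np.float64(25.491710662841797))
```

Emit:
{"fn": "carry_out", "kwargs": {"increments": [6,-6.5,0,0,0,-0.1745,6,-6.5,0,0,0,-0.1745,6,-6.5,0,0,0,-0.1745,6,-6.5,0,0,0,-0.1745,6,-6.5,0,0,0,-0.1745,6,-6.5,0,0,0,-0.1745,6,-6.5,0,0,0,-0.1745,6,-6.5,0,0,0,-0.1745,6.5,-7,0,0,0,-0.1745,0,0,0,0,0,0,0,0,0,0,0,0]}}

```text
clock: 21.38
position: [0.552, -0.0492, 0.1011]
ee_rot: [3.141, -0.071, -0.003]
force: [-0.3, 0.3, -0.1]
width: 0.65
gripper_force: 0.0
```

Run:
```python
from cell import readout
from scipy.spatial.transform import Rotation as R
o=readout.observe(); print(o["position"].round(4),R.from_rotvec(o["ee_rot"]).as_matrix().round(3),o["joints"].round(2))
```

```text
[ 0.552  -0.0492  0.1011] [[ 0.999 -0.045 -0.002]
 [-0.045 -0.999 -0.   ]
 [-0.002  0.    -1.   ]] [ 0.12  0.42 -0.17  1.84  0.09  0.88 -1.71]
```

Emit:
{"fn": "carry_out", "kwargs": {"increments": [2,0,-35,0,0,0,0,0,-35,0,0,0,0,0,-25,0,0,0,0,0,-14,0,0,0,0,0,-7,0,0,0,0,0,-3,0,0,0,0,0,0,0,0,0]}}

```text
clock: 22.25
position: [0.5553, -0.0497, -0.0165]
ee_rot: [3.141, -0.078, 0.001]
force: [-0.4, 0.3, -0.1]
width: 0.653
gripper_force: 0.0
```

```bash
python3 q.py scene top
```

```text
scene [ 0.4963 -0.0473] score 39.2 offset mount mm [ 9.1 -0.8]Traceback (most recent call last):
  File "q.py", line 12, in <module>
    q(sys.argv[1:])
    ~^^^^^^^^^^^^^^
  File "q.py", line 8, in q
    C,S,L=blobs(n,im,(8,150,80),(19,255,255),WIN[n]); c0=back(n,C,.037)[0]
                                                         ~~~~~~~~~~~~~~^^^
IndexError: index 0 is out of bounds for axis 0 with size 0
```

Emit:
{"fn": "carry_out", "kwargs": {"increments": [-4,0.2,-1.5,0,0,0,-4,0.2,0,0,0,0,-2,0.1,0,0,0,0,-2,0.1,0,0,0,0,-1.5,0.1,0,0,0,0,-1.5,0.1,0,0,0,0,-1.5,0.1,0,0,0,0,0,0,0,0,0,0]}}

```text
clock: 23.35
position: [0.5389, -0.0489, -0.0183]
ee_rot: [3.141, -0.078, 0.002]
force: [3.4, -0.2, 0.1]
width: 0.652
gripper_force: 1.5
```

Emit:
{"fn": "carry_out", "kwargs": {"increments": [-1.5,0.1,0,0,0,0,-1.5,0.1,0,0,0,0,-1.5,0.1,0,0,0,0,0,0,0,0,0,0]}}

```text
clock: 23.85
position: [0.5341, -0.0486, -0.0183]
ee_rot: [3.141, -0.078, 0.001]
force: [4.9, -2.3, 1.8]
width: 0.649
gripper_force: 2.2
```

Emit:
{"fn": "carry_out", "kwargs": {"increments": [-1.5,0.1,0,0,0,0,-1.5,0.1,0,0,0,0,-1.5,0.1,0,0,0,0,0,0,0,0,0,0]}}

```text
clock: 24.35
position: [0.5297, -0.0482, -0.0183]
ee_rot: [-3.141, 0.078, -0.001]
force: [5.4, -0.5, 0.9]
width: 0.65
gripper_force: 2.3
```

```bash
python3 q.py scene
```

```text
scene [ 0.4834 -0.0448] score 39.3 offset mount mm [-3.9  1.1]
[ 0.5298 -0.0481 -0.0183] [ 4.9 -1.1  2.2] 24.4
```

Emit:
{"fn": "carry_out", "kwargs": {"increments": [-1.5,0.1,0,0,0,0,-1.4,0.1,0,0,0,0,0,0,0,0,0,0]}}

```text
clock: 24.78
position: [0.5269, -0.0479, -0.0183]
ee_rot: [-3.141, 0.078, -0.001]
force: [5.1, -0.8, 1.2]
width: 0.65
gripper_force: 2.3
```

Emit:
{"fn": "carry_out", "kwargs": {"increments": [1.5,-0.1,0,0,0,0,2,-0.1,0,0,0,0,2,-0.1,0,0,0,0,3,0,0,0,0,0,4,0,0,0,0,0,5,0,0,0,0,0,0,0,0,0,0,0]}}

```text
clock: 25.65
position: [0.5443, -0.0482, -0.0186]
ee_rot: [-3.141, 0.078, 0.0]
force: [-0.0, -0.5, -0.6]
width: 0.651
gripper_force: 0.0
```

```bash
python3 q.py scene;  python3 - <<'E'
from h import *
n="scene";im=vision.get_image(n);g=cv2.cvtColor(im,cv2.COLOR_RGB2GRAY)
for a0,a1 in((170,345),(200,300),(90,250),(240,360)): print(circ(n,g,.012,.055,np.array([.4875,-.0455]),.006,arc=np.radians(np.arange(a0,a1,2))))
E
```

```text
scene [ 0.4873 -0.0457] score 39.2 offset mount mm [-0.1  0.4]
[ 0.544  -0.0482 -0.0186] [ 0.7  0.  -0. ] 25.7
(array([ 0.48736989, -0.04632447]), np.float64(25.6990966796875))
(array([ 0.48741479, -0.04629777]), np.float64(27.898399353027344))
(array([ 0.48715571, -0.04607842]), np.float64(26.472265243530273))
(array([ 0.48818947, -0.04629847]), np.float64(24.69637107849121))
```

Emit:
{"fn": "carry_out", "kwargs": {"increments": [4,0,15,0,0,0,0,0,40,0,0,0,0,-20,45,0,0,0,-10,-50,40,0,0,0,-10,-50,40,0,0,0,-10,-50,40,0,0,0,-10,-40,30,0,0,0,0,0,0,0,0,0,0,0,0,0,0,0]}}

```text
clock: 26.88
position: [0.509, -0.2521, 0.2277]
ee_rot: [-3.14, 0.078, -0.001]
force: [-0.8, -0.1, -0.4]
width: 0.649
gripper_force: 0.0
```

```bash
python3 q.py scene top
python3 - <<'E'
from h import *
im=vision.get_image("top"); g=cv2.cvtColor(im,cv2.COLOR_RGB2GRAY)
seat=np.array([.488,-.0455]);ex=np.array([.9988,-.05]);ey=np.array([.05,.9988])
for a0,a1 in((0,360),(170,345)): print("ring top",circ("top",g,.012,.055,seat,.006,arc=np.radians(np.arange(a0,a1,2))))
def W(a,b,z): return np.r_[seat+a*ex+b*ey,z]
def fr(th,u,w,x): return W(x,.108-(u*np.cos(th)-w*np.sin(th)),.033+u*np.sin(th)+w*np.cos(th))
for th in (1.8,1.9,2.0,2.1):
    print(th,"bar",fr(th,.216,.006,0).round(3),*[(k,proj("top",fr(th,*v))[0].round(0),proj("scene",fr(th,*v))[0].round(0)) for k,v in dict(barL=(.216,.006,-.045),barR=(.216,.006,.045),cornL=(.18,-.006,-.072),cornR=(.18,-.006,.072)).items()])
print(im[250,130:175].mean(1).astype(int))
E
```

```text
scene [ 0.4873 -0.0457] score 39.2 offset mount mm [-0.   0.4]
top [ 0.4877 -0.0452] score 39.7 offset mount mm [-0.8 -0.1]
[ 0.5091 -0.2512  0.2268] [ 0.3 -0.1 -0.6] 26.975
ring top (array([ 0.48812961, -0.04541339]), np.float64(20.839902877807617))
ring top (array([ 0.4881242 , -0.04584255]), np.float64(22.638561248779297))
1.8 bar [0.496 0.117 0.242] ('barL', array([171., 279.]), array([145., 144.])) ('barR', array([174., 223.]), array([173., 126.])) ('cornL', array([186., 293.]), array([146., 166.])) ('cornR', array([191., 209.]), array([189., 136.]))
1.9 bar [0.497 0.138 0.235] ('barL', array([159., 278.]), array([137., 144.])) ('barR', array([163., 223.]), array([166., 127.])) ('cornL', array([176., 293.]), array([140., 166.])) ('cornR', array([181., 208.]), array([183., 136.]))
2.0 bar [0.498 0.158 0.227] ('barL', array([148., 277.]), array([131., 146.])) ('barR', array([152., 222.]), array([159., 129.])) ('cornL', array([167., 292.]), array([134., 166.])) ('cornR', array([172., 208.]), array([177., 137.]))
2.1 bar [0.499 0.176 0.216] ('barL', array([139., 276.]), array([125., 149.])) ('barR', array([143., 222.]), array([153., 131.])) ('cornL', array([158., 290.]), array([129., 168.])) ('cornR', array([164., 208.]), array([172., 139.]))
[226 241 249 250 250 243 226 198 211 219 211 192 179 190 232 250 252 251
 249 246 250 251 242 203 192 225 230 232 230 233 235 238 239 239 239 238
 236 220 157  90  55  45  42  44  44]
```

Run:
```python
from h import *
im=cv2.imread("pics/top0.png")
for r in range(226,274,4): print(r, im[r,130:160].mean(1).astype(int))
for u in (138.5,139.5,140.5): print(u,back("top",[[u,249]],.2146).round(4))
```

```text
226 [ 57  50  48  43  40  38  41  63 121 177 210 216 202 171 112  65  50  50
  54  55  56  57  56  58  75 137 202 226 230 232]
230 [250 250 250 251 250 249 237 192 171 195 215 215 199 172 152 156 144 125
  97  77  68  63  60  58  78 157 218 231 233 233]
234 [251 249 240 227 238 250 250 242 206 205 217 210 195 183 199 234 248 250
 250 251 251 250 243 235 237 238 235 233 233 232]
238 [186 183 186 192 207 210 188 176 187 210 217 206 189 177 187 207 228 246
 250 251 251 249 246 250 249 242 234 232 232 233]
242 [249 250 250 249 240 208 177 173 195 214 218 203 192 206 234 245 249 251
 251 251 247 244 250 251 247 237 231 231 231 231]
246 [188 196 223 245 249 241 203 183 200 215 213 196 186 212 242 250 251 251
 251 248 246 250 251 246 230 229 232 233 233 234]
250 [223 239 248 250 249 243 224 200 208 216 210 190 175 191 230 250 251 251
 249 246 250 250 241 200 193 225 230 231 231 231]
254 [249 251 250 250 250 243 217 199 213 216 206 200 229 247 251 251 251 250
 246 249 251 243 190 153 201 226 230 231 230 234]
258 [229 222 212 192 176 163 176 200 215 215 202 198 232 249 251 251 250 247
 247 249 244 205 129 165 221 231 231 230 231 234]
262 [207 184 186 184 173 163 181 206 217 212 202 226 247 251 251 250 247 247
 250 246 214 120 105 174 223 230 232 231 232 236]
266 [250 241 202 176 175 178 192 212 219 207 204 233 250 252 251 249 246 250
 247 226 129  72 125 195 227 232 232 230 232 235]
270 [199 135 114 113 134 163 196 217 217 205 211 237 250 251 247 245 250 250
 235 147  63  63 116 171 207 225 230 230 232 235]
138.5 [[0.4984 0.181  0.2146]]
139.5 [[0.4984 0.1793 0.2146]]
140.5 [[0.4984 0.1776 0.2146]]
```

Emit:
{"fn": "carry_out", "kwargs": {"increments": [-1,40,5,0,0,0,-1,48,5,0,0,0,-1,48,0,0,0,0,-1,48,0,0,0,0,-1,48,0,0,0,0,-1,48,0,0,0,0,-1,48,0,0,0,0,-1,48,0,0,0,0,-1,30,0,0,0,0,-1,14,0,0,0,0,0,6,0,0,0,0,0,0,0,0,0,0]}}

```text
clock: 28.52
position: [0.4991, 0.1723, 0.2371]
ee_rot: [3.14, -0.079, -0.0]
force: [0.1, 0.0, -0.8]
width: 0.65
gripper_force: 0.0
```

Emit:
{"fn": "carry_out", "kwargs": {"increments": [0,5,-15,0,0,0,0,2,-20,0,0,0,0,0,-15,0,0,0,0,0,-10,0,0,0,0,0,-6,0,0,0,0,0,-3,0,0,0,0,0,-3,0,0,0,0,0,0,0,0,0]}}

```text
clock: 29.52
position: [0.4991, 0.1801, 0.1654]
ee_rot: [-3.141, 0.078, -0.0]
force: [0.1, -0.6, -0.1]
width: 0.65
gripper_force: 0.0
```

Run:
```python
from h import *
o=readout.observe(); print(o["position"],o["force"].round(1))
im=vision.get_image("scene"); np.save("f0.npy",im)
b=np.array([.499,.1795,.2146])
for x in (-.045,0,.045): print("bar pred",proj("scene",b+[x,-.05*x,0])[0].round(1))
p=o["position"]+[0,0,.042]
for y in (-.03,.03): print("tip pred",y,proj("scene",p+[-.0095,y,0])[0].round(1))
```

```text
[0.49914337 0.18006813 0.16535133] [ 0.1 -0.6 -0.1]
bar pred [124.2 149. ]
bar pred [138.9 140.1]
bar pred [152.5 131.9]
tip pred -0.03 [147.6 147.4]
tip pred 0.03 [125.9 142.3]
```

Emit:
{"fn": "carry_out", "kwargs": {"increments": [0,0,0,0,0,0,0,0,0,0,0,0,0,0,0,0,0,0,0,0,0,0,0,0,0,0,0,0,0,0,0,0,0,0,0,0,0,0,0,0,0,0], "grip": 1, "newtons": 10}}

```text
clock: 30.45
position: [0.499, 0.1796, 0.1651]
ee_rot: [3.14, -0.079, -0.001]
force: [0.4, -1.6, -0.8]
width: 0.102
gripper_force: 10.0
```

Run:
```python
import numpy as np
R=216.08; a=np.r_[np.linspace(2.146,.19,27)]
u=R*np.cos(a); z=R*np.sin(a); 
for i in range(26):
    dm=-(u[i+1]-u[i]); print(f"{a[i+1]:.3f}: {dm*.05:.1f}, {dm*.9988:.1f}, {z[i+1]-z[i]:.1f}, 0,0,0,   cum z {z[i+1]-z[0]:.1f} y {-(u[i+1]-u[0])*.9988:.1f}")
```

```text
2.071: -0.7, -13.9, 8.3, 0,0,0,   cum z 8.3 y -13.9
1.996: -0.7, -14.5, 7.2, 0,0,0,   cum z 15.6 y -28.5
1.920: -0.8, -15.0, 6.1, 0,0,0,   cum z 21.7 y -43.5
1.845: -0.8, -15.4, 5.0, 0,0,0,   cum z 26.7 y -59.0
1.770: -0.8, -15.8, 3.8, 0,0,0,   cum z 30.5 y -74.7
1.695: -0.8, -16.0, 2.6, 0,0,0,   cum z 33.1 y -90.8
1.619: -0.8, -16.2, 1.4, 0,0,0,   cum z 34.5 y -106.9
1.544: -0.8, -16.2, 0.2, 0,0,0,   cum z 34.7 y -123.2
1.469: -0.8, -16.2, -1.0, 0,0,0,   cum z 33.7 y -139.4
1.394: -0.8, -16.1, -2.3, 0,0,0,   cum z 31.4 y -155.4
1.318: -0.8, -15.9, -3.5, 0,0,0,   cum z 27.9 y -171.3
1.243: -0.8, -15.6, -4.6, 0,0,0,   cum z 23.3 y -186.8
1.168: -0.8, -15.2, -5.8, 0,0,0,   cum z 17.5 y -202.0
1.093: -0.7, -14.7, -6.9, 0,0,0,   cum z 10.5 y -216.7
1.018: -0.7, -14.1, -8.0, 0,0,0,   cum z 2.5 y -230.8
0.942: -0.7, -13.5, -9.1, 0,0,0,   cum z -6.5 y -244.3
0.867: -0.6, -12.8, -10.0, 0,0,0,   cum z -16.6 y -257.1
0.792: -0.6, -12.0, -11.0, 0,0,0,   cum z -27.5 y -269.0
0.717: -0.6, -11.1, -11.8, 0,0,0,   cum z -39.4 y -280.1
0.641: -0.5, -10.2, -12.6, 0,0,0,   cum z -52.0 y -290.3
0.566: -0.5, -9.2, -13.4, 0,0,0,   cum z -65.4 y -299.6
0.491: -0.4, -8.2, -14.0, 0,0,0,   cum z -79.4 y -307.7
0.416: -0.4, -7.1, -14.6, 0,0,0,   cum z -94.1 y -314.8
0.340: -0.3, -6.0, -15.1, 0,0,0,   cum z -109.2 y -320.8
0.265: -0.2, -4.8, -15.5, 0,0,0,   cum z -124.7 y -325.7
0.190: -0.2, -3.7, -15.8, 0,0,0,   cum z -140.5 y -329.3
```

Emit:
{"fn": "carry_out", "kwargs": {"increments": [-0.7,-13.9,8.3,0,0,0,-0.7,-14.5,7.2,0,0,0,-0.8,-15,6.1,0,0,0,-0.8,-15.4,5,0,0,0,0,0,0,0,0,0]}}

```text
clock: 31.08
position: [0.4962, 0.1194, 0.1934]
ee_rot: [3.14, -0.082, 0.002]
force: [-4.3, -0.3, 9.5]
width: 0.104
gripper_force: 10.0
```

Emit:
{"fn": "carry_out", "kwargs": {"increments": [-0.8,-15.8,3.8,0,0,0,-0.8,-16,2.6,0,0,0,-0.8,-16.2,1.4,0,0,0,-0.8,-16.2,0.2,0,0,0,-0.8,-16.2,-1,0,0,0,0,0,0,0,0,0]}}

```text
clock: 31.82
position: [0.492, 0.0377, 0.1988]
ee_rot: [3.138, -0.083, -0.001]
force: [-1.6, -2.7, 6.1]
width: 0.104
gripper_force: 10.0
```

Emit:
{"fn": "carry_out", "kwargs": {"increments": [-0.8,-16.1,-2.3,0,0,0,-0.8,-15.9,-3.5,0,0,0,-0.8,-15.6,-4.6,0,0,0,-0.8,-15.2,-5.8,0,0,0,-0.7,-14.7,-6.9,0,0,0,-0.7,-14.1,-8,0,0,0,0,0,0,0,0,0]}}

```text
clock: 32.7
position: [0.4872, -0.0526, 0.1667]
ee_rot: [3.14, -0.082, -0.002]
force: [2.3, -2.3, -2.6]
width: 0.104
gripper_force: 10.0
```

Emit:
{"fn": "carry_out", "kwargs": {"increments": [-0.7,-13.5,-9.1,0,0,0,-0.6,-12.8,-10,0,0,0,-0.6,-12,-11,0,0,0,-0.6,-11.1,-11.8,0,0,0,0,0,0,0,0,0]}}

```text
clock: 33.33
position: [0.4846, -0.1012, 0.1246]
ee_rot: [3.14, -0.08, -0.002]
force: [1.7, -0.7, -3.3]
width: 0.099
gripper_force: 10.0
```

Emit:
{"fn": "carry_out", "kwargs": {"increments": [-0.5,-10.2,-12.6,0,0,0,-0.5,-9.2,-13.4,0,0,0,-0.4,-8.2,-14,0,0,0,-0.4,-7.1,-14.6,0,0,0,0,0,0,0,0,0]}}

```text
clock: 33.95
position: [0.4829, -0.1356, 0.07]
ee_rot: [3.141, -0.08, -0.002]
force: [-0.1, -2.4, -2.9]
width: 0.106
gripper_force: 10.0
```

Emit:
{"fn": "carry_out", "kwargs": {"increments": [-0.2,-3.1,-7.5,0,0,0,-0.1,-2.9,-7.6,0,0,0,-0.1,-2.5,-7.7,0,0,0,-0.1,-2.3,-7.8,0,0,0,0,0,0,0,0,0]}}

```text
clock: 34.58
position: [0.4824, -0.1463, 0.0399]
ee_rot: [3.14, -0.079, -0.001]
force: [-2.4, -5.6, -2.2]
width: 0.101
gripper_force: 10.0
```

```bash
python3 q.py scene
python3 - <<'E'
import numpy as np
R=216.08; a=np.linspace(.265,.0278,15)
u=R*np.cos(a); z=R*np.sin(a)
for i in range(14): print(f"{a[i+1]-.0278:.3f}: {-(u[i+1]-u[i]):.1f}, {z[i+1]-z[i]:.1f} cumz {z[i+1]-z[0]:.1f}")
E
```

```text
scene [ 0.5022 -0.038 ] score 16.0 offset mount mm [14.5  8.8]
[ 0.4824 -0.1463  0.0401] [-1.2 -5.2 -1.7] 34.625
0.220: -0.9, -3.5 cumz -3.5
0.203: -0.9, -3.6 cumz -7.1
0.186: -0.8, -3.6 cumz -10.7
0.169: -0.7, -3.6 cumz -14.3
0.152: -0.7, -3.6 cumz -17.8
0.136: -0.6, -3.6 cumz -21.5
0.119: -0.6, -3.6 cumz -25.1
0.102: -0.5, -3.6 cumz -28.7
0.085: -0.4, -3.6 cumz -32.3
0.068: -0.4, -3.6 cumz -36.0
0.051: -0.3, -3.6 cumz -39.6
0.034: -0.3, -3.7 cumz -43.3
0.017: -0.2, -3.7 cumz -46.9
0.000: -0.1, -3.7 cumz -50.6
```

Emit:
{"fn": "carry_out", "kwargs": {"increments": [0,-1.4,-3.5,0,0,0,0,-0.9,-3.6,0,0,0,0,-0.8,-3.6,0,0,0,0,-0.7,-3.6,0,0,0,0,-0.7,-3.6,0,0,0,0,-0.6,-3.6,0,0,0,0,0,0,0,0,0]}}

```text
clock: 35.5
position: [0.4822, -0.1513, 0.0186]
ee_rot: [3.14, -0.079, -0.001]
force: [-2.5, -4.6, -2.6]
width: 0.107
gripper_force: 10.0
```

Emit:
{"fn": "carry_out", "kwargs": {"increments": [0,-0.6,-3.6,0,0,0,0,-0.5,-3.6,0,0,0,0,-0.4,-3.6,0,0,0,0,0,0,0,0,0]}}

```text
clock: 36.0
position: [0.4821, -0.1529, 0.0078]
ee_rot: [3.14, -0.079, -0.001]
force: [-2.3, -4.5, -2.2]
width: 0.103
gripper_force: 10.0
```

Emit:
{"fn": "carry_out", "kwargs": {"increments": [0,-0.4,-2,0,0,0,0,-0.3,-2,0,0,0,0,0,0,0,0,0]}}

```text
clock: 36.38
position: [0.4821, -0.1534, 0.0039]
ee_rot: [3.14, -0.079, -0.002]
force: [-2.8, -4.9, -1.6]
width: 0.104
gripper_force: 10.0
```

Emit:
{"fn": "carry_out", "kwargs": {"increments": [0,-0.2,-2,0,0,0,0,-0.2,-2,0,0,0,0,0,0,0,0,0]}}

```text
clock: 36.75
position: [0.4821, -0.1538, -0.0001]
ee_rot: [3.14, -0.079, -0.001]
force: [-2.8, -4.7, -1.1]
width: 0.105
gripper_force: 10.0
```

Emit:
{"fn": "carry_out", "kwargs": {"increments": [0,-0.1,-1.5,0,0,0,0,-0.1,-1.5,0,0,0,0,0,0,0,0,0]}}

```text
clock: 37.12
position: [0.4821, -0.154, -0.003]
ee_rot: [3.14, -0.079, -0.002]
force: [-3.1, -4.7, -0.3]
width: 0.099
gripper_force: 10.0
```

Emit:
{"fn": "carry_out", "kwargs": {"increments": [0,0,-1.5,0,0,0,0,0,-1.5,0,0,0,0,0,0,0,0,0]}}

```text
clock: 37.5
position: [0.4821, -0.1543, -0.006]
ee_rot: [3.14, -0.079, -0.002]
force: [-2.7, -5.8, 0.0]
width: 0.106
gripper_force: 10.0
```

Emit:
{"fn": "carry_out", "kwargs": {"increments": [0,0,-1.5,0,0,0,0,0,-1.5,0,0,0,0,0,0,0,0,0]}}

```text
clock: 37.88
position: [0.4821, -0.1545, -0.009]
ee_rot: [3.14, -0.08, -0.001]
force: [-1.7, -6.9, -0.2]
width: 0.103
gripper_force: 10.0
```

```bash
cat > f.py <<'E'
from h import *
o=readout.observe(); print(o["position"].round(4),o["force"].round(1))
im=vision.get_image("scene"); g=cv2.cvtColor(im,cv2.COLOR_RGB2GRAY)
seat=np.array([.4873,-.0461]);ex=np.array([.9988,-.05]);ey=np.array([.05,.9988])
def fr(th,u,w,x): 
    b=.108-(u*np.cos(th)-w*np.sin(th)); return np.r_[seat+x*ex+b*ey,.033+u*np.sin(th)+w*np.cos(th)]
# edge of near side (x=-72) top & bottom of plate: gradient strength along predicted edge line vs theta
gy=np.abs(cv2.Sobel(cv2.GaussianBlur(g,(3,3),0).astype(np.float32),cv2.CV_32F,0,1))
for th in np.arange(-.02,.121,.01):
    r=[]
    for w in (.009,-.006):
        p=proj("scene",np.array([fr(th,u,w,-.072) for u in np.linspace(.045,.175,60)])).astype(np.float32)
        r.append(round(float(cv2.remap(gy,p[:,:1],p[:,1:],1).mean())))
    print(round(th,2),r)
E
python3 f.py
```

```text
[ 0.4821 -0.1545 -0.009 ] [-1.7 -6.9 -0.2]
-0.02 [9, 98]
-0.01 [6, 123]
0.0 [7, 148]
0.01 [9, 168]
0.02 [12, 178]
0.03 [13, 175]
0.04 [12, 158]
0.05 [11, 132]
0.06 [10, 105]
0.07 [8, 81]
0.08 [7, 62]
0.09 [7, 48]
0.1 [6, 39]
0.11 [6, 32]
0.12 [6, 27]
```

Emit:
{"fn": "carry_out", "kwargs": {"increments": [0,0,-1.5,0,0,0,0,0,-1.5,0,0,0,0,0,0,0,0,0]}}

```text
clock: 38.3
position: [0.482, -0.1546, -0.012]
ee_rot: [3.14, -0.08, -0.001]
force: [-3.1, -6.2, -1.4]
width: 0.101
gripper_force: 10.0
```

Emit:
{"fn": "carry_out", "kwargs": {"increments": [0,0,-1,0,0,0,0,0,-1,0,0,0,0,0,0,0,0,0]}}

```text
clock: 38.67
position: [0.4821, -0.1546, -0.014]
ee_rot: [3.14, -0.08, -0.001]
force: [-4.2, -6.6, 0.1]
width: 0.098
gripper_force: 10.0
```

```bash
python3 f.py | sed -n 1,8p
```

```text
[ 0.4821 -0.1546 -0.014 ] [-4.2 -6.6  0.1]
-0.02 [7, 156]
-0.01 [9, 175]
0.0 [10, 182]
0.01 [11, 174]
0.02 [11, 153]
0.03 [10, 126]
0.04 [8, 99]
```

Emit:
{"fn": "carry_out", "kwargs": {"increments": [0,0,-0.7,0,0,0,0,0,-0.7,0,0,0,0,0,0,0,0,0]}}

```text
clock: 39.1
position: [0.482, -0.1547, -0.0153]
ee_rot: [3.14, -0.08, -0.001]
force: [-4.1, -6.0, 1.9]
width: 0.101
gripper_force: 10.0
```

Emit:
{"fn": "carry_out", "kwargs": {"increments": [0,0,-0.7,0,0,0,0,0,-0.7,0,0,0,0,0,0,0,0,0]}}

```text
clock: 39.48
position: [0.4825, -0.1547, -0.0159]
ee_rot: [3.139, -0.08, 0.0]
force: [-5.4, -5.9, 11.7]
width: 0.105
gripper_force: 10.0
```

```bash
python3 f.py | sed -n 1,8p
```

```text
[ 0.4825 -0.1547 -0.0159] [-5.4 -5.9 11.7]
-0.02 [7, 168]
-0.01 [9, 181]
0.0 [10, 179]
0.01 [10, 164]
0.02 [10, 138]
0.03 [8, 111]
0.04 [7, 85]
```

Emit:
{"fn": "carry_out", "kwargs": {"increments": [0,0,0.5,0,0,0,0,0,0,0,0,0,0,0,0,0,0,0,0,0,0,0,0,0], "grip": 0.8}}

```text
clock: 40.02
position: [0.4829, -0.1532, -0.016]
ee_rot: [-3.14, 0.078, -0.0]
force: [-0.5, -0.5, 0.2]
width: 0.207
gripper_force: 0.0
```

Emit:
{"fn": "carry_out", "kwargs": {"increments": [0,0,4,0,0,0,0,0,8,0,0,0,0,0,10,0,0,0,0,0,0,0,0,0]}}

```text
clock: 40.52
position: [0.4835, -0.1538, 0.0072]
ee_rot: [3.14, -0.078, 0.003]
force: [0.5, 0.1, -0.3]
width: 0.201
gripper_force: 0.0
```

```bash
python3 f.py | sed -n 1,8p
```

```text
[ 0.4835 -0.1538  0.0072] [ 0.5  0.1 -0.3]
-0.02 [7, 168]
-0.01 [9, 181]
0.0 [10, 180]
0.01 [10, 164]
0.02 [10, 139]
0.03 [8, 111]
0.04 [7, 86]
```

Emit:
{"fn": "carry_out", "kwargs": {"increments": [0,0,20,0,0,0,0,0,40,0,0,0,0,0,40,0,0,0,0,-30,40,0,0,0,0,-40,30,0,0,0,0,-40,0,0,0,0,0,0,0,0,0,0,0,0,0,0,0,0]}}

```text
clock: 41.58
position: [0.4824, -0.2628, 0.1756]
ee_rot: [-3.14, 0.078, 0.001]
force: [-0.1, 0.2, -0.0]
width: 0.199
gripper_force: 0.0
```

```bash
python3 q.py top scene; python3 f.py | sed -n 1,7p
```

```text
top [ 0.4878 -0.0453] score 38.1 offset mount mm [-0.7 -0.2]
scene [ 0.4871 -0.046 ] score 25.9 offset mount mm [-0.2  0.1]
[ 0.4827 -0.2621  0.1757] [ 0.1  0.6 -0.1] 41.675
[ 0.4827 -0.2621  0.1757] [ 0.1  0.6 -0.1]
-0.02 [8, 171]
-0.01 [10, 185]
0.0 [11, 185]
0.01 [11, 170]
0.02 [10, 144]
0.03 [9, 116]
```

Cell centred, frame shut, tool clear: hand in.

```bash
python3 -c "
from cell import arm; print(arm.sign_off())"
```

```text
the job is handed in; nothing more can be done
None
```

I handed the job in at about 42 s: the lens cell is centred to within about 1 mm in both cameras, and the frame is shut against its stop (a few newtons past it, then let go), with the tool clear of everything.

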